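# Bring the sample into the light gate and start the reading

### The job

One of the two measuring units on the desk has a small brown bottle standing in its slide: push that slide fully in by its front plate, gently up to its end stop, then let go so that it springs back and catches on its stop pin in the middle position, with the bottle between the two posts. Then press the round start key on the little grey console down and move clear. Grip nothing: do not touch or lift the bottle, leave the stop pins alone, and leave the empty unit and the things standing around as they are.

Things in the scene. Friction and masses are not known exactly. Their poses are not given: they have to be found in the camera images.
- gate_a: Measuring unit with the loaded slide: fixed base plate 200 x 88 x 8 mm. Origin at the centre of its underside; x: the way its slide is pushed in, y: left of that, z up. Black posts (light gate) 62 mm high at x -36, y +-37.5 mm. Dark bridge 52 mm high with the sprung stop pin (black knob, top at 73 mm) at x +32, y 0. Knob and bottle stay lower than 95 mm.
- gate_b: The second measuring unit, same build and frame as gate_a, its slide is empty. Leave it alone.
- gate_a_slide (a joint): Loaded slide, m: 0 = out (start), 0.030 = resting on the stop pin (middle), 0.055 = end stop (never push over 60 N). The spring pushes back with 4.5 N at 0, 8.5 N at the end; the pin rides up a ramp from about 0.006 to 0.030, up to 2 N more. Past 0.030 the pin drops behind a tooth, and the released slide comes back only to about 0.030.
- gate_b_slide (a joint): Position of the empty slide, m, 0 = out.
- start_key (a joint): Press depth of the start key, m: 0 = up, 0.006 = fully down, flush with its collar (takes 4 N); it springs back.
- gate_a_pad (a point): Centre of the front of the push plate of the loaded slide, 42 mm above the desk. The plate is grey, upright, 50 mm wide, 10 mm thick, from 16 to 66 mm above the desk, and faces against the unit's x axis; it moves with the slide. The bottle's axis stands 37 mm behind this face.
- gate_b_pad (a point): The same point on the empty slide.
- start_key_top (a point): Centre of the top of the round white start key, 20 mm across, 44 mm above the desk, on a grey fixed console 56 x 56 x 26 mm with a black collar 36 mm wide and 38 mm high round the key; pressed straight down.
- gate_a_nest (a point): Centre of the floor of the round pocket (33 mm wide, 18 mm deep) in the white block of the loaded slide, 24.5 mm above the desk.
- vial: Small brown bottle, 31 mm across, 68 mm high, standing loose in the pocket of gate_a's slide; origin at the centre of its underside, z up. Its top is 93 mm above the desk.
- gate_a_pin (a joint): Lift of gate_a's stop pin, m: 0 = down, about 0.007 when it rides over the top of the tooth.
- gate_b_pin (a joint): Lift of the empty unit's stop pin, m, 0 = down.
- spare_bottle: A bystander: small brown bottle, 36 mm across, 77 mm high, standing on the desk; origin at its underside.
- wood_cap: A bystander: turned wooden cap, 37 mm across, 16 mm high; origin at its underside.
- brush: A bystander: flat brush with dark handle, 166 mm long, 14 mm high, lying on the desk; origin at its underside.
- lying_cup: A bystander: white cup lying on its side, about 70 mm long, 53 mm high; origin at its underside.
- tape_1: A bystander: roll of black tape, 55 mm across, 19 mm high; origin at its underside.

How it is judged:
On the way, in this order (a step that is already met when the one before it is completed fails the run):
1. the loaded slide is pushed in to its end stop (value of joint gate_a_slide above 0.05 m), for 0.05 s.
2. the slide is let go and rests on its stop pin in the middle position (value of joint gate_a_slide between 0.026 and 0.034 m and value of joint gate_a_pin below 0.003 m and contact force between each of the arm, the fingers and gate_a_slide below 0.3 N), for 0.3 s.
3. the start key is pressed down (value of joint start_key above 0.0045 m), for 0.05 s.
At the end, for the whole second after the job is handed in: The loaded slide rests on its stop pin (joint 0.026 to 0.034 m, pin down), the bottle stands in its pocket (within 8 mm, tilt under 0.15 rad, at rest), the key is up again, and the empty slide is still out (value of joint gate_a_slide between 0.026 and 0.034 m and value of joint gate_a_pin below 0.003 m and value of joint start_key below 0.0015 m and value of joint gate_b_slide below 0.004 m and distance between vial and gate_a_nest below 0.008 m and angle between vial's own z axis and vertical below 0.15 rad and linear speed of vial below 0.02 m/s); the robot touches nothing.
It fails at once if the small brown bottle in the slide is touched by the robot, leaves its pocket or tips (contact force between any of the arm, the fingers and vial above 0.5 N or distance between vial and gate_a_nest above 0.015 m or angle between vial's own z axis and vertical above 0.35 rad).
It fails at once if a stop pin is touched by the robot, or the slide is rammed with over 60 N (contact force between any of the arm, the fingers and gate_a_pin above 1 N or contact force between any of the arm, the fingers and gate_b_pin above 1 N or contact force between any of the arm, the fingers and gate_a_slide above 60 N).
It fails at once if the empty unit is operated (value of joint gate_b_slide above 0.008 m).
It fails at once if the key is pressed while the slide is not in the middle position (value of joint start_key above 0.003 m and not (value of joint gate_a_slide between 0.026 and 0.034 m)).
It fails at once if a bystander is moved by more than 2 cm (distance of any of spare_bottle, wood_cap, brush, lying_cup, tape_1 from where it was at the start of the episode above 0.02 m).
It also fails if it takes over 45 s, if anything falls off the work surface, if the arm or the gripper's body presses on something with over 40 N, if the wrist force passes 120 N, or if a joint passes its speed limit or range.

### The arm

A 6-joint arm with a two-finger parallel gripper is mounted at the origin on a cart in front of the work surface, level with it; the furniture and walls round the work are solid. World frame = base frame: x ahead of the robot, y to its left, z up, the work surface at z = 0. Lengths are in m, angles in rad, forces in N, time in s.
With the tool pointing down it reaches from about 0.25 to 0.775 m from the base axis. Payload 8.9 kg.
Tool frame: the origin (TCP) lies where the fingers leave the gripper's body, on its centre line; the fingertips stand 73 mm ahead of it and the grasp point (between the pads) lies 54 mm ahead of it; z points along the fingers, x is the direction in which the jaws open and shut, and the axes are right-handed (so a half turn about z gives the same grasp; the last joint's range is limited). The gripper opens to 85 mm and grips with 20 to 120 N. Pads are 22 mm wide; open, the fingers measure 114 mm over their backs; the gripper's body (76 mm by 85 mm) begins 54 mm behind the grasp point. The pads swing forward as they close: fully open they stand 13 mm farther back than shut.
Start: joints at [-1.451, 0.291, -0.153, 1.127, 0, 1.431], TCP at [0.134, -0.508, 0.304] pointing down, gripper open.
Joint ranges: [-2.52, 2.52], [-0.91, 1.74], [-1.3, 1.37], [-1.96, 2.02], [-1.52, 1.47], [-3.14, 3.14]. Speed limits (rad/s): [2.22, 2.22, 2.79, 3.14, 3.14, 3.14].

### API

Orientations are given as a unit quaternion [x, y, z, w].
In Python, from station import ctrl, read_camera, calibration gives the robot as it stands.
- The arm moves only by the tool carry_out, never from a script. Its argument "rows" is a list of rows, each an object with "angular": the turn, a rotation vector about the tool's x, y, z in rad, a list of three; "dp": the shift along the tool's x, y, z in m, a list of three; "fingers": the finger opening in m, from 0 to 0.0854. In form: [{"angular": [rx, ry, rz], "dp": [tx, ty, tz], "fingers": fingers}, ...]. A call has 1 to 5 rows; each row is the pose to reach, as a shift and turn from the pose commanded when the call began, along the tool's axes at that moment; what a row does not reach only later rows make up. A row lasts 1/12 s, in which the tool goes at most 41.7 mm and 7.16 degrees, less where a joint would pass 70% of its speed; a pose out of reach is approached as far as the arm can. A call with a gripper value outside its range is refused whole. The fingers move at their own pace and stop on an object; "squeeze" is the grip in N (left out, the last holds). Time passes only in rows, so rows that repeat a pose let the fingers close. It gives the time, the measured TCP pose, the force and the opening at its end, in the units of the state.
- ctrl.sense(): the state, without advancing time (a new reading comes with each control period).
- read_camera(name): name is "side" or "top" or "wrist"; returns (picture, depth): 400x640x3 uint8, red, green, blue; 400x640 float32, m along the optical axis (not along the pixel's ray), 0 where there is no reading.
- calibration(name): a dict with "fx", "fy", "cx", "cy" (pixels), "R" (3x3) and "t" (3): a world point X has camera coordinates R X + t. Camera axes: x right, y down, z forward; pixel columns grow to the right and rows downward; lengths in m; the calibration is good to about 2 mm. A picture is of the moment at which its call begins: read the wrist's pose just before it. calibration takes no time and is no camera call; for the wrist camera it gives the pose at the moment of the call.
- ctrl.job_done(): hands the job in, once; it reports no verdict.
The state is a dict: "clock": time; "qpos": joint angles; "dq": joint speeds; "joint_efforts": joint torques, N m; "eef_pos": TCP position; "tool_rot": TCP orientation; "ft_force": force on the tool from outside, world axes, zero at the start; "torque": the same for the moment, N m; "width": finger opening in m.
Only numpy, scipy, OpenCV 4.12 (cv2) and the standard library are available. Lean on these libraries where they do the work, as an engineer would, in place of code of your own. Each camera call takes 0.05 s, during which the arm holds its last target.

## Working session

There is one attempt and no reset: what is moved stays moved. The work goes in short steps, Python scripts to look and compute and a tool call to move; the robot and the scene stay as the last step left them, time stands still between calls to the robot, and variables do not carry over. Pictures are saved under pics/ and viewed, and the job is handed in when it is done.

Besides the shell and the picture viewer there is one more tool, called after "Emit:" as name([rows], argument=value, ...), one row to a line, values as JSON. carry_out: Moves the arm, as the interface text tells. Its arguments: {"type":"object","properties":{"rows":{"type":"array","items":{"type":"object","properties":{"angular":{"type":"array","items":{"type":"number"}},"dp":{"type":"array","items":{"type":"number"}},"fingers":{"type":"number"}}}},"squeeze":{"type":"number"}},"required":["rows"]}

```bash
ls; mkdir -p pics
python3 - <<'E'
from station import ctrl, read_camera, calibration
import cv2,numpy as np
print(ctrl.sense())
for n in ("top","side"):
    p,d=read_camera(n); cv2.imwrite(f"pics/{n}0.png",p[:,:,::-1]); np.save(f"pics/{n}0.npy",d)
    print(n,calibration(n))
E
```

```text
pics
{'clock': 0.0, 'qpos': array([-1.45129398e+00,  2.91253353e-01, -1.54124780e-01,  1.12670045e+00,
        2.65124470e-05,  1.43150359e+00]), 'dq': array([ 0.00052017,  0.00108118, -0.0004832 , -0.0024254 , -0.00090274,
        0.00019868]), 'joint_efforts': array([ 5.66421786e-04, -5.37145793e+01,  3.31373620e+01,  1.59834127e-02,
       -9.46218370e-05, -6.31700900e-06]), 'eef_pos': array([ 0.13432841, -0.50716894,  0.30334681]), 'tool_rot': array([ 7.92437826e-01, -6.09952359e-01, -4.39372070e-04, -4.67090027e-04]), 'ft_force': array([-1.01265601,  0.29104057, -0.78266083]), 'torque': array([ 0.05141908,  0.02232492, -0.01797877]), 'width': 0.08532444687620562}
top {'fx': 466.5129201304376, 'fy': 466.5129201304376, 'cx': 318.34024201761326, 'cy': 201.9805208304852, 'R': array([[ 0.02148482, -0.99962291, -0.01710116],
       [-0.9961742 , -0.01995516, -0.08508087],
       [ 0.08470753,  0.01886368, -0.99622728]]), 't': array([-7.31391678e-04,  4.47809500e-01,  1.79033817e+00])}
side {'fx': 483.85327751268426, 'fy': 483.85327751268426, 'cx': 324.5941371003954, 'cy': 205.55053133117508, 'R': array([[ 0.98380608, -0.1791323 ,  0.00609974],
       [-0.07400816, -0.43698212, -0.89642034],
       [ 0.16324332,  0.88145235, -0.44316292]]), 't': array([-0.41285539,  0.10336559,  1.54840681])}
```

View pics/top0.png

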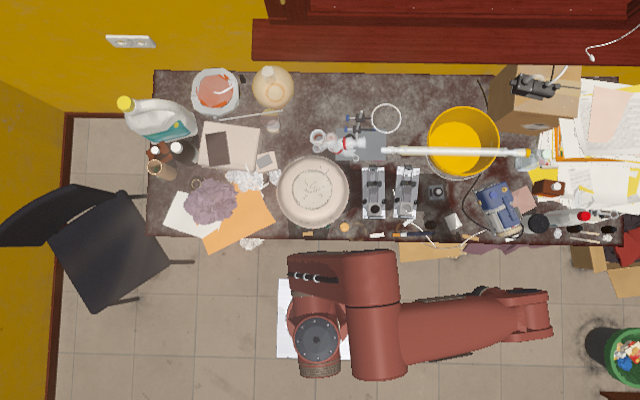

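View pics/side0.png

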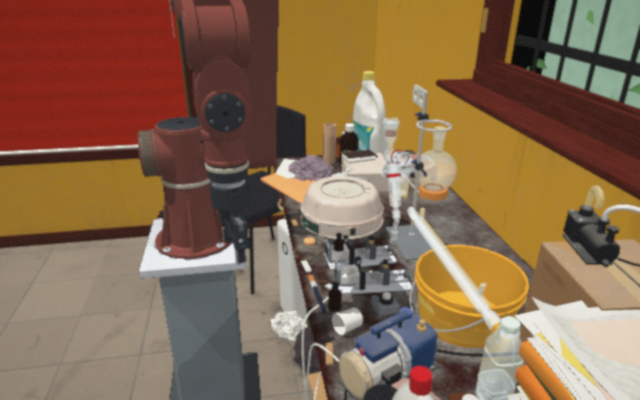

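Run:
```python
import cv2
a=cv2.imread("pics/top0.png")[150:250,330:480]; cv2.imwrite("pics/topc.png",cv2.resize(a,None,fx=5.3,fy=5.3,interpolation=cv2.INTER_CUBIC))
a=cv2.imread("pics/side0.png")[215:345,290:440]; cv2.imwrite("pics/sidec.png",cv2.resize(a,None,fx=4.5,fy=4.5,interpolation=cv2.INTER_CUBIC))
```

```text
(no output)
```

View pics/topc.png

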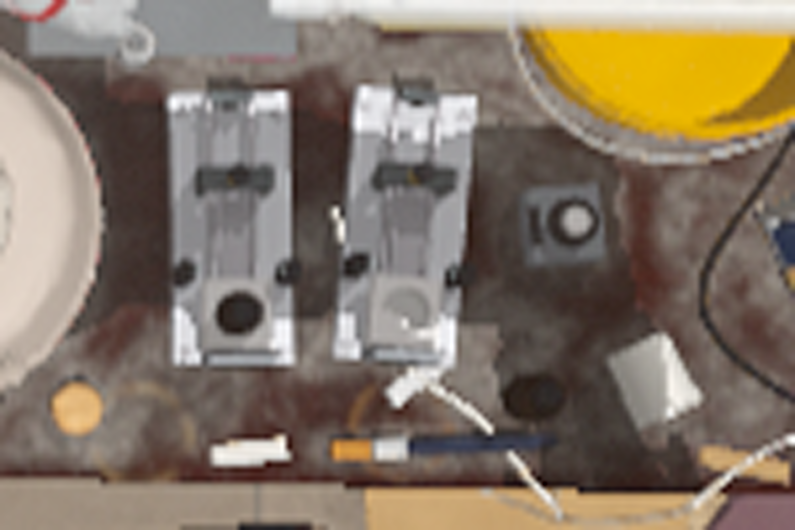

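View pics/sidec.png

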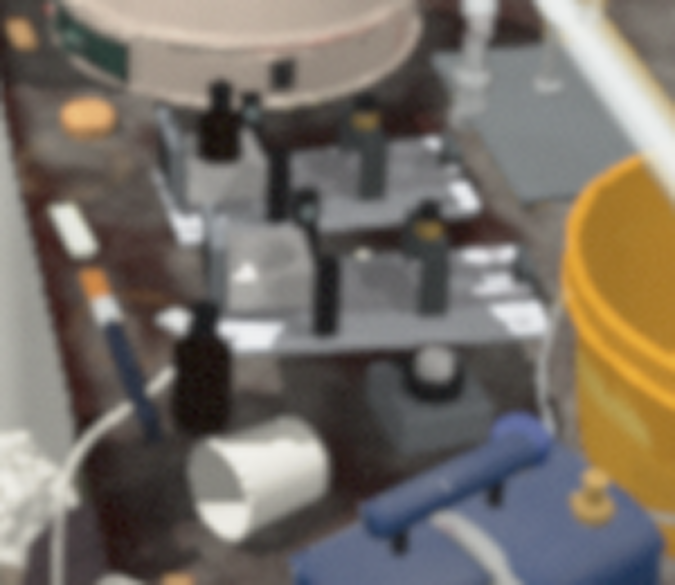

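```bash
cat > h.py <<'E'
import numpy as np
from station import ctrl, read_camera, calibration
def pix2w(n,u,v,z,c=None):
    c=c or calibration(n); R=c['R'];t=c['t']
    r=R.T@np.array([(u-c['cx'])/c['fx'],(v-c['cy'])/c['fy'],1]); o=-R.T@t
    return o+r*(z-o[2])/r[2]
def w2pix(n,X,c=None):
    c=c or calibration(n); p=c['R']@np.array(X)+c['t']
    return c['fx']*p[0]/p[2]+c['cx'],c['fy']*p[1]/p[2]+c['cy']
E
python3 - <<'E'
from h import *
np.set_printoptions(precision=4,suppress=True)
for nm,u,v,z in [("A tl",170,92,.008),("A tr",291,92,.008),("A br",296,365,.008),("A bl",172,365,.008),("vialtop",240,313,.09),("postL",184,272,.062),("postR",288,271,.062),("knob",238,176,.07),("platetop L",203,355,.066),("plate top R",284,355,.066),("key",575,222,.044),("wood",78,408,.016),("brush l",333,450,.014),("brush r",560,440,.014),("white thing",250,452,.01),("Btl",357,90,.008),("Btr",476,95,.008),("Bbl",335,358,.008),("Bbr",457,366,.008),("deskedge",200,475,0), ("pot right",100,220,.1)]:
    print(nm,pix2w("top",330+u/5.3-.4,150+v/5.3-.4,z))
for nm,u,v,z in [("key",437,360,.044),("knobA",366,100,.073),("vialtop",219,88,.093)]:
    print("side",nm,pix2w("side",290+u/4.5-.4,215+v/4.5-.4,z))
E
```

```text
A tl [ 0.5899 -0.1582  0.008 ]
A tr [ 0.5915 -0.2475  0.008 ]
A br [ 0.3897 -0.2531  0.008 ]
A bl [ 0.3878 -0.1624  0.008 ]
vialtop [ 0.421  -0.2033  0.09  ]
postL [ 0.4516 -0.166   0.062 ]
postR [ 0.4538 -0.24    0.062 ]
knob [ 0.5203 -0.2028  0.07  ]
platetop L [ 0.3924 -0.1799  0.066 ]
plate top R [ 0.3936 -0.2372  0.066 ]
key [ 0.4949 -0.4479  0.044 ]
wood [ 0.3546 -0.0938  0.016 ]
brush l [ 0.328  -0.2797  0.014 ]
brush r [ 0.3388 -0.4442  0.014 ]
white thing [ 0.3254 -0.2199  0.01  ]
Btl [ 0.594  -0.2961  0.008 ]
Btr [ 0.5919 -0.3837  0.008 ]
Bbl [ 0.3954 -0.2815  0.008 ]
Bbr [ 0.3914 -0.3705  0.008 ]
deskedge [ 0.3079 -0.1846  0.    ]
pot right [ 0.4835 -0.1038  0.1   ]
side key [ 0.496  -0.4491  0.044 ]
side knobA [ 0.5187 -0.2104  0.073 ]
side vialtop [ 0.4201 -0.2132  0.093 ]
```

```bash
cat >> h.py <<'E'
from scipy.spatial.transform import Rotation as Ro
def goal(tip,yaw=1.4,tilt=15,L=.073):
    """tip position, tool leaning back by tilt; yaw = push dir in deg"""
    B=np.array([[0,-1,0],[-1,0,0],[0,0,-1]]).T.astype(float) # cols: x=-y, y=-x, z=-z
    Rg=Ro.from_euler('z',yaw,degrees=True)*Ro.from_euler('y',-tilt,degrees=True)*Ro.from_matrix(B)
    return np.array(tip)-L*Rg.as_matrix()[:,2],Rg
def delta(tip,**k):
    s=ctrl.sense(); R=Ro.from_quat(s['tool_rot']); p,Rg=goal(tip,**k)
    print("t",s['clock'],"tcp",s['eef_pos'].round(4),"tip",(s['eef_pos']+.073*R.as_matrix()[:,2]).round(4),"F",s['ft_force'].round(2),"w",s['width'],"q",s['qpos'].round(2))
    print("goal",p.round(4),"dp",R.inv().apply(p-s['eef_pos']).round(4),"ang",(R.inv()*Rg).as_rotvec().round(4))
E
python3 -c "
from h import *
delta([.32,-.2093,.2])"
```

```text
t 0.1 tcp [ 0.1343 -0.5072  0.3034] tip [ 0.1343 -0.5071  0.2304] F [-0.31 -0.34 -0.69] w 0.08561711808626986 q [-1.45  0.29 -0.15  1.13  0.    1.43]
goal [ 0.3011 -0.2098  0.2705] dp [-0.2448 -0.2373  0.0332] ang [0.2606 0.0319 0.2329]
```

Emit:
carry_out([
  {"angular": [0.05, 0.006, 0.045], "dp": [-0.026, -0.026, 0.004], "fingers": 0},
  {"angular": [0.1, 0.012, 0.09], "dp": [-0.052, -0.052, 0.007], "fingers": 0},
  {"angular": [0.15, 0.018, 0.135], "dp": [-0.078, -0.078, 0.011], "fingers": 0},
  {"angular": [0.2, 0.024, 0.18], "dp": [-0.104, -0.104, 0.015], "fingers": 0},
  {"angular": [0.26, 0.032, 0.233], "dp": [-0.13, -0.128, 0.018], "fingers": 0},
])

```text
clock: 0.52
eef_pos: [0.2256, -0.3474, 0.2854]
tool_rot: [0.709, -0.693, 0.092, -0.094]
ft_force: [0.0, -0.1, -0.2]
width: 0.0255
```

```bash
python3 -c "
from h import *
delta([.32,-.2093,.2])"
```

```text
t 0.5167 tcp [ 0.2256 -0.3474  0.2854] tip [ 0.2446 -0.3469  0.2149] F [ 0.05 -0.08 -0.2 ] w 0.025479818507451 q [-1.33  0.03 -0.55  0.94  0.26  1.8 ]
goal [ 0.3011 -0.2098  0.2705] dp [-0.1359 -0.072   0.0349] ang [-0.0019 -0.0004 -0.0021]
```

Emit:
carry_out([
  {"angular": [0, 0, 0], "dp": [-0.034, -0.018, 0.009], "fingers": 0},
  {"angular": [0, 0, 0], "dp": [-0.068, -0.036, 0.018], "fingers": 0},
  {"angular": [0, 0, 0], "dp": [-0.102, -0.054, 0.026], "fingers": 0},
  {"angular": [0, 0, 0], "dp": [-0.134, -0.072, 0.035], "fingers": 0},
  {"angular": [0, 0, 0], "dp": [-0.134, -0.072, 0.035], "fingers": 0},
])

```text
clock: 0.93
eef_pos: [0.3014, -0.207, 0.2696]
tool_rot: [0.712, -0.69, 0.09, -0.094]
ft_force: [-1.4, 0.1, -0.3]
width: -0.0002
```

Run:
```python
from h import *
import cv2
delta([.332,-.209,.045])
c=calibration("wrist")
p,d=read_camera("wrist"); cv2.imwrite("pics/w1.png",p[:,:,::-1]); np.save("pics/w1.npy",d); np.save("pics/w1c.npy",c,allow_pickle=True)
```

```text
t 0.9333 tcp [ 0.3014 -0.207   0.2696] tip [ 0.3202 -0.2063  0.199 ] F [-1.39  0.14 -0.28] w -0.00021601171734335863 q [-0.96 -0.12 -0.73  0.81  0.22  2.17]
goal [ 0.3131 -0.2095  0.1155] dp [0.0031 0.0285 0.1518] ang [0.0005 0.0036 0.0055]
```

View pics/w1.png

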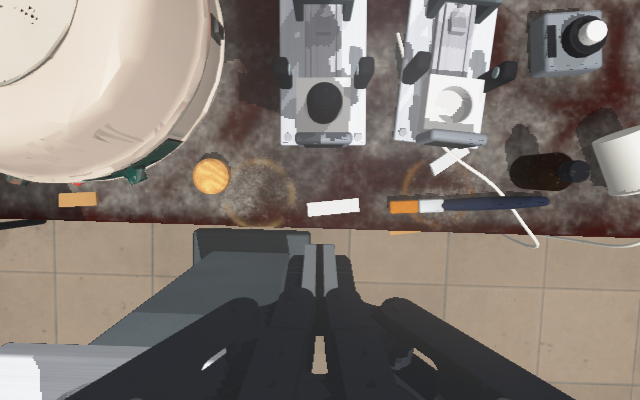

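Run:
```python
from h import *
import cv2
np.set_printoptions(precision=4,suppress=True)
c=np.load("pics/w1c.npy",allow_pickle=True).item()
a=cv2.imread("pics/w1.png")
cv2.imwrite("pics/w1a.png",cv2.resize(a[60:160,260:390],None,fx=6,fy=6,interpolation=cv2.INTER_CUBIC))
cv2.imwrite("pics/w1b.png",cv2.resize(a[0:90,520:640],None,fx=6,fy=6,interpolation=cv2.INTER_CUBIC))
d=np.load("pics/w1.npy")
for u,v in [(325,134),(305,135),(347,133),(325,142),(593,30)]:
    z=d[v,u]; X=c['R'].T@(np.array([(u-c['cx'])/c['fx']*z,(v-c['cy'])/c['fy']*z,z])-c['t']); print(u,v,X)
```

```text
325 134 [ 0.3931 -0.208   0.0647]
305 135 [ 0.3917 -0.1908  0.0645]
347 133 [ 0.3946 -0.227   0.0637]
325 142 [ 0.3862 -0.2082  0.0651]
593 30 [ 0.4939 -0.4441  0.0475]
```

View pics/w1a.png

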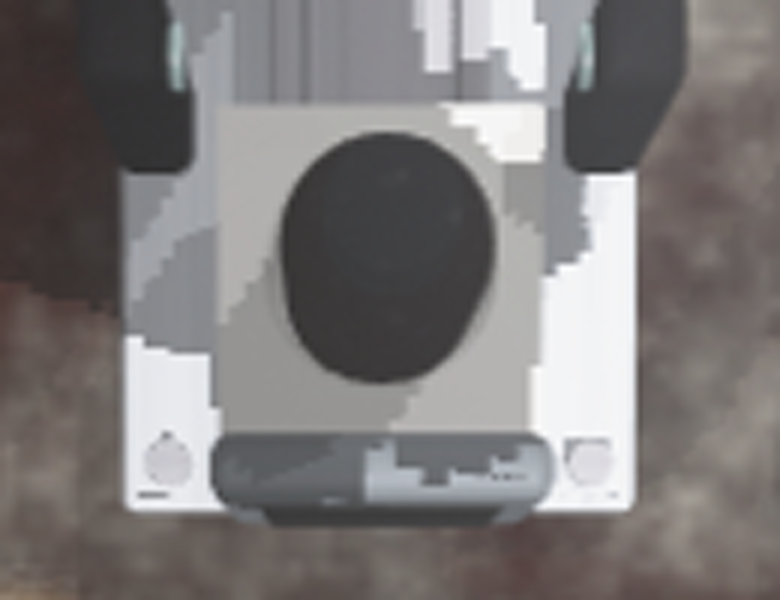

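View pics/w1b.png

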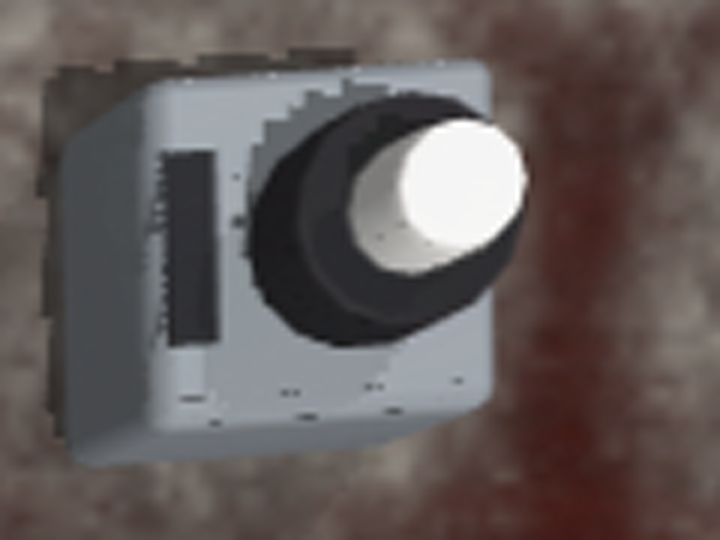

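Emit:
carry_out([
  {"angular": [0, 0, 0.001], "dp": [0.001, 0.007, 0.038], "fingers": 0},
  {"angular": [0, 0.001, 0.002], "dp": [0.001, 0.014, 0.076], "fingers": 0},
  {"angular": [0, 0.002, 0.003], "dp": [0.002, 0.021, 0.114], "fingers": 0},
  {"angular": [0, 0.003, 0.005], "dp": [0.002, 0.03, 0.155], "fingers": 0},
  {"angular": [0, 0.003, 0.005], "dp": [0.002, 0.03, 0.155], "fingers": 0},
])

```text
clock: 1.4
eef_pos: [0.3088, -0.2131, 0.1071]
tool_rot: [0.707, -0.695, 0.087, -0.092]
ft_force: [-0.5, 3.2, 0.4]
width: -0.0001
```

Run:
```python
from h import *
import cv2
np.set_printoptions(precision=4,suppress=True)
delta([.373,-.208,.040])
c=np.load("pics/w1c.npy",allow_pickle=True).item()
print("key",pix2w("wrist",520+463/6-.4,185/6-.4,.044,c))
for n in ("wrist","side"):
    p,d=read_camera(n); cv2.imwrite(f"pics/{n}2.png",p[:,:,::-1])
cv2.imwrite("pics/side2.png",cv2.resize(p[190:320,270:420,::-1],None,fx=4.5,fy=4.5,interpolation=cv2.INTER_CUBIC))
```

```text
t 1.4 tcp [ 0.3088 -0.2131  0.1071] tip [ 0.3272 -0.2124  0.0365] F [-0.48  3.22  0.37] w -8.190135142292361e-05 q [-0.95  0.18 -0.98  0.26  0.21  2.19]
goal [ 0.3541 -0.2085  0.1105] dp [-0.0039 -0.0447  0.0081] ang [ 0.0069  0.0031 -0.0081]
key [ 0.4951 -0.4502  0.044 ]
```

View pics/wrist2.png

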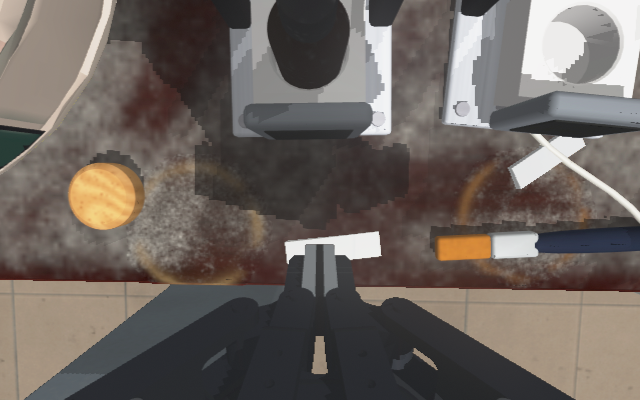

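View pics/side2.png

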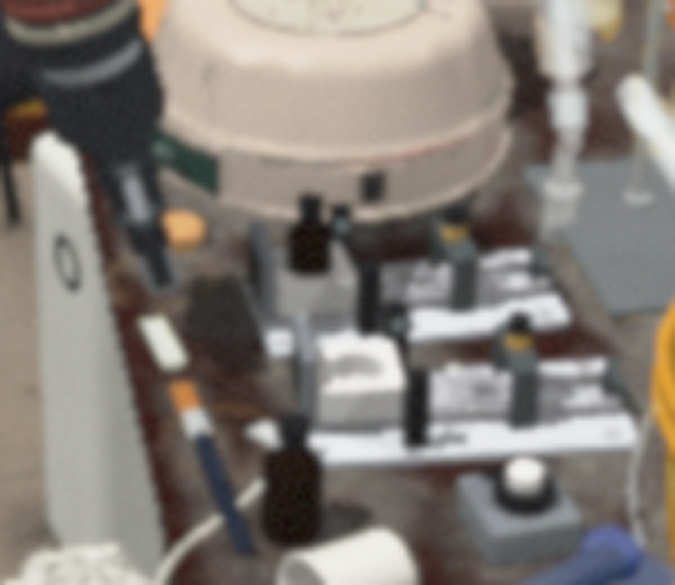

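Run:
```python
from h import *
delta([.366,-.208,.040])
```

```text
t 1.5 tcp [ 0.3101 -0.2144  0.1124] tip [ 0.3287 -0.214   0.0418] F [-0.93  0.61  1.05] w 2.6859085649485556e-05 q [-0.95  0.17 -0.97  0.28  0.21  2.19]
goal [ 0.3471 -0.2085  0.1105] dp [-0.0053 -0.0354  0.0113] ang [ 0.0037  0.     -0.0067]
```

Emit:
carry_out([
  {"angular": [0.002, 0, -0.003], "dp": [-0.003, -0.012, 0.004], "fingers": 0},
  {"angular": [0.004, 0, -0.007], "dp": [-0.005, -0.024, 0.008], "fingers": 0},
  {"angular": [0.004, 0, -0.007], "dp": [-0.005, -0.035, 0.011], "fingers": 0},
  {"angular": [0.004, 0, -0.007], "dp": [-0.005, -0.035, 0.011], "fingers": 0},
])

```text
clock: 1.83
eef_pos: [0.3504, -0.2116, 0.115]
tool_rot: [0.71, -0.691, 0.097, -0.093]
ft_force: [-0.4, 0.3, -0.3]
width: 0.0002
```

Run:
```python
from h import *
import cv2
p,d=read_camera("wrist"); cv2.imwrite("pics/wrist3.png",p[:,:,::-1])
delta([.366,-.208,.040])
```

```text
t 1.8833 tcp [ 0.3493 -0.211   0.1144] tip [ 0.3687 -0.2111  0.044 ] F [0.43 0.63 0.62] w -0.00010063160019886518 q [-0.85  0.21 -0.92  0.26  0.2   2.28]
goal [ 0.3471 -0.2085  0.1105] dp [-0.0027  0.0031  0.0032] ang [-0.0068 -0.0078  0.0041]
```

View pics/wrist3.png

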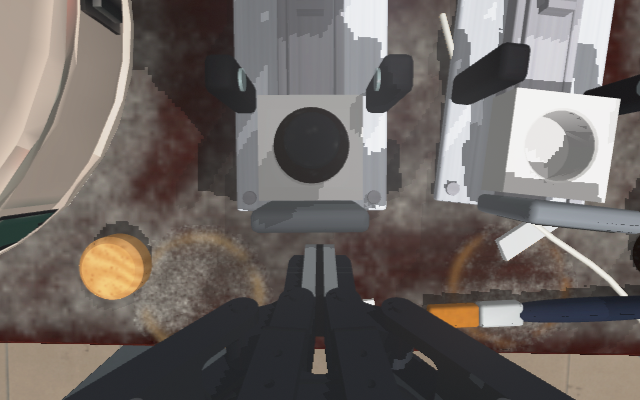

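Emit:
carry_out([
  {"angular": [0, 0, 0.002], "dp": [-0.0025, -0.003, 0.002], "fingers": 0},
  {"angular": [0, 0, 0.002], "dp": [-0.0025, -0.006, 0.003], "fingers": 0},
  {"angular": [0, 0, 0.002], "dp": [-0.0025, -0.01, 0.004], "fingers": 0},
  {"angular": [0, 0, 0.002], "dp": [-0.0025, -0.014, 0.005], "fingers": 0},
  {"angular": [0, 0, 0.002], "dp": [-0.0025, -0.018, 0.006], "fingers": 0},
])

```text
clock: 2.3
eef_pos: [0.366, -0.2065, 0.1103]
tool_rot: [0.709, -0.693, 0.093, -0.092]
ft_force: [-10.7, -1.6, 8.1]
width: 0.0002
```

Run:
```python
from h import *
import cv2
p,d=read_camera("wrist"); cv2.imwrite("pics/wrist4.png",p[:,:,::-1])
delta([.396,-.2075,.040])
```

```text
t 2.35 tcp [ 0.3665 -0.2065  0.1103] tip [ 0.3856 -0.2064  0.0399] F [-4.64 -0.38  3.24] w -8.489377513190296e-05 q [-0.8   0.23 -0.9   0.26  0.19  2.33]
goal [ 0.3771 -0.208   0.1105] dp [ 0.0017 -0.0102  0.0026] ang [-0.0017 -0.0046 -0.0006]
```

View pics/wrist4.png

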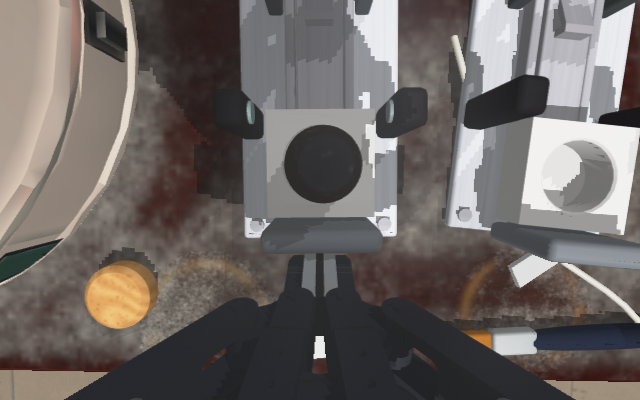

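Emit:
carry_out([
  {"angular": [0, 0, 0], "dp": [0.0, -0.004, 0.001], "fingers": 0},
  {"angular": [0, 0, 0], "dp": [0.0, -0.008, 0.002], "fingers": 0},
  {"angular": [0, 0, 0], "dp": [0.0, -0.012, 0.003], "fingers": 0},
  {"angular": [0, 0, 0], "dp": [0.0, -0.016, 0.004], "fingers": 0},
  {"angular": [0, 0, 0], "dp": [0.0, -0.019, 0.005], "fingers": 0},
])

```text
clock: 2.77
eef_pos: [0.3841, -0.2056, 0.1097]
tool_rot: [0.709, -0.693, 0.092, -0.091]
ft_force: [-9.4, -1.8, 2.0]
width: -0.0002
```

Run:
```python
from h import *
import cv2
p,d=read_camera("wrist"); cv2.imwrite("pics/wrist5.png",p[:,:,::-1])
delta([.425,-.2068,.040])
```

```text
t 2.8167 tcp [ 0.3851 -0.2056  0.1098] tip [ 0.404  -0.2054  0.0393] F [-3.2  -0.84 -1.81] w -0.00016009074400496817 q [-0.76  0.26 -0.86  0.26  0.18  2.37]
goal [ 0.4061 -0.2073  0.1105] dp [ 0.0021 -0.0204  0.0048] ang [ 0.0006 -0.0039 -0.0012]
```

View pics/wrist5.png

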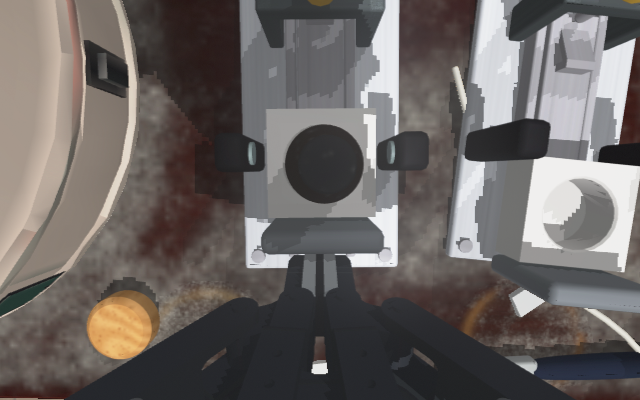

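Emit:
carry_out([
  {"angular": [0, 0, 0], "dp": [0.001, -0.004, 0.001], "fingers": 0},
  {"angular": [0, 0, 0], "dp": [0.001, -0.008, 0.002], "fingers": 0},
  {"angular": [0, 0, 0], "dp": [0.001, -0.012, 0.003], "fingers": 0},
  {"angular": [0, 0, 0], "dp": [0.001, -0.016, 0.004], "fingers": 0},
  {"angular": [0, 0, 0], "dp": [0.001, -0.019, 0.0045], "fingers": 0},
])

```text
clock: 3.23
eef_pos: [0.4036, -0.2052, 0.1098]
tool_rot: [0.709, -0.693, 0.091, -0.092]
ft_force: [-9.2, 0.5, -2.2]
width: 0.0003
```

Run:
```python
from h import *
import cv2
p,d=read_camera("wrist"); cv2.imwrite("pics/wrist6.png",p[:,:,::-1])
delta([.44,-.2068,.040])
```

```text
t 3.2833 tcp [ 0.404  -0.2053  0.1099] tip [ 0.4228 -0.2049  0.0394] F [-7.1   0.88 -4.01] w -0.00047717146732227227 q [-0.73  0.28 -0.83  0.27  0.18  2.4 ]
goal [ 0.4211 -0.2073  0.1105] dp [ 0.0024 -0.0166  0.0038] ang [ 0.002  -0.0019 -0.0011]
```

View pics/wrist6.png

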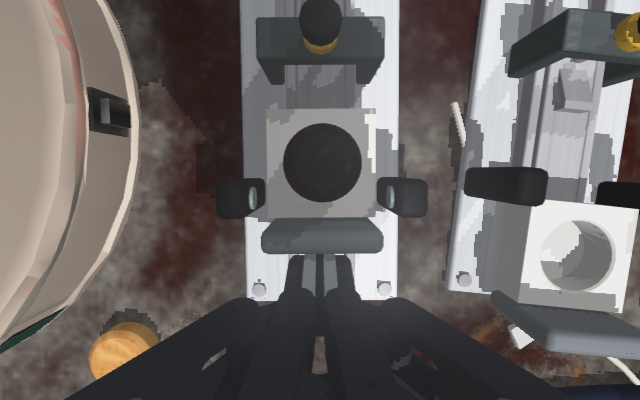

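Emit:
carry_out([
  {"angular": [0, 0, 0], "dp": [0.0, -0.002, 0.0005], "fingers": 0},
  {"angular": [0, 0, 0], "dp": [0.0, -0.004, 0.001], "fingers": 0},
  {"angular": [0, 0, 0], "dp": [0.0, -0.006, 0.0015], "fingers": 0},
  {"angular": [0, 0, 0], "dp": [0.0, -0.007, 0.002], "fingers": 0},
])

```text
clock: 3.62
eef_pos: [0.4108, -0.205, 0.1097]
tool_rot: [0.709, -0.693, 0.091, -0.092]
ft_force: [-9.4, 0.1, 0.5]
width: 0.0001
```

Run:
```python
from h import *
delta([.44,-.2068,.040])
```

```text
t 3.6167 tcp [ 0.4108 -0.205   0.1097] tip [ 0.4295 -0.2047  0.0391] F [-9.42  0.12  0.5 ] w 0.00013072945364023389 q [-0.72  0.29 -0.81  0.28  0.17  2.42]
goal [ 0.4211 -0.2073  0.1105] dp [ 0.0025 -0.0101  0.0019] ang [ 0.0024 -0.0018 -0.0012]
```

Slow final approach, 1 mm per row, watching the force.

Emit:
carry_out([
  {"angular": [0, 0, 0], "dp": [0.0, -0.001, 0.0002], "fingers": 0},
  {"angular": [0, 0, 0], "dp": [0.0, -0.002, 0.0005], "fingers": 0},
  {"angular": [0, 0, 0], "dp": [0.0, -0.003, 0.0007], "fingers": 0},
  {"angular": [0, 0, 0], "dp": [0.0, -0.003, 0.0007], "fingers": 0},
])

```text
clock: 3.95
eef_pos: [0.4136, -0.2049, 0.1098]
tool_rot: [0.709, -0.693, 0.091, -0.092]
ft_force: [-10.4, 0.4, 0.7]
width: -0.0
```

Run:
```python
from h import *
import cv2
p,d=read_camera("wrist"); cv2.imwrite("pics/wrist7.png",p[:,:,::-1])
delta([.44,-.2068,.040])
```

```text
t 4.0 tcp [ 0.4136 -0.2049  0.1098] tip [ 0.4323 -0.2046  0.0392] F [-10.51   1.54   0.51] w -0.00019318567380488205 q [-0.71  0.29 -0.81  0.28  0.17  2.42]
goal [ 0.4211 -0.2073  0.1105] dp [ 0.0025 -0.0074  0.0012] ang [ 0.0028 -0.0019 -0.0014]
```

View pics/wrist7.png

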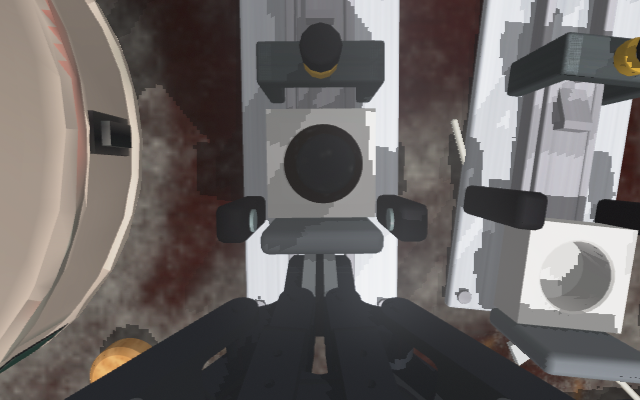

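Emit:
carry_out([
  {"angular": [0, 0, 0], "dp": [0.0, -0.001, 0.0002], "fingers": 0},
  {"angular": [0, 0, 0], "dp": [0.0, -0.002, 0.0005], "fingers": 0},
  {"angular": [0, 0, 0], "dp": [0.0, -0.003, 0.0007], "fingers": 0},
])

```text
clock: 4.25
eef_pos: [0.4143, -0.2047, 0.1094]
tool_rot: [0.709, -0.694, 0.089, -0.09]
ft_force: [-31.0, -1.7, 20.1]
width: 0.0
```

Emit:
carry_out([
  {"angular": [0, 0, 0], "dp": [0.0, 0.003, -0.001], "fingers": 0},
  {"angular": [0, 0, 0], "dp": [0.0, 0.008, -0.002], "fingers": 0},
  {"angular": [0, 0, 0], "dp": [0.0, 0.013, -0.0035], "fingers": 0},
  {"angular": [0, 0, 0], "dp": [0.0, 0.018, -0.005], "fingers": 0},
  {"angular": [0, 0, 0], "dp": [0.0, 0.023, -0.006], "fingers": 0},
])

```text
clock: 4.67
eef_pos: [0.3936, -0.2057, 0.11]
tool_rot: [0.709, -0.693, 0.092, -0.093]
ft_force: [-5.0, 1.1, -0.9]
width: -0.0
```

Emit:
carry_out([
  {"angular": [0, 0, 0], "dp": [0.0, 0.005, -0.001], "fingers": 0},
  {"angular": [0, 0, 0], "dp": [0.0, 0.01, -0.003], "fingers": 0},
  {"angular": [0, 0, 0], "dp": [0.0, 0.02, -0.005], "fingers": 0},
  {"angular": [0, 0, 0], "dp": [0.0, 0.035, -0.009], "fingers": 0},
  {"angular": [0, 0, 0], "dp": [0.0, 0.05, -0.013], "fingers": 0},
])

```text
clock: 5.08
eef_pos: [0.3436, -0.2083, 0.1107]
tool_rot: [0.71, -0.692, 0.094, -0.093]
ft_force: [-0.3, -0.1, -0.3]
width: 0.0001
```

Run:
```python
from h import *
import cv2
p,d=read_camera("wrist"); cv2.imwrite("pics/wrist8.png",p[:,:,::-1])
delta([.34,-.2068,.2])
```

```text
t 5.1333 tcp [ 0.341  -0.2073  0.1101] tip [ 0.36   -0.207   0.0396] F [-0.02  2.06 -1.05] w -8.59394969119878e-05 q [-0.86  0.2  -0.94  0.25  0.2   2.28]
goal [ 0.3211 -0.2073  0.2705] dp [ 1.00e-04 -2.26e-02 -1.60e-01] ang [-0.0017 -0.0034  0.0002]
```

View pics/wrist8.png

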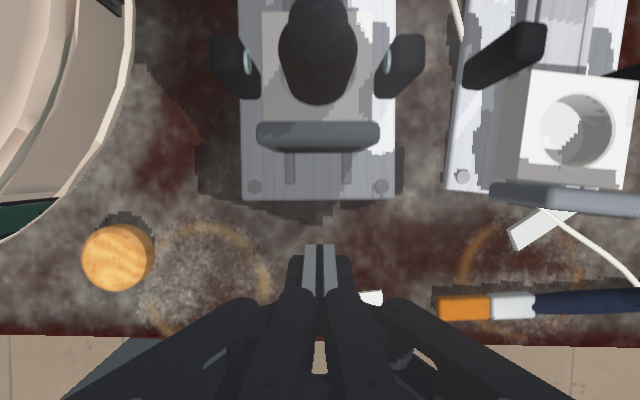

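Emit:
carry_out([
  {"angular": [-0.05, 0, 0], "dp": [0, -0.003, -0.036], "fingers": 0},
  {"angular": [-0.1, 0, 0], "dp": [0, -0.006, -0.072], "fingers": 0},
  {"angular": [-0.15, 0, 0], "dp": [0, -0.009, -0.108], "fingers": 0},
  {"angular": [-0.2, 0, 0], "dp": [0, -0.012, -0.144], "fingers": 0},
  {"angular": [-0.26, 0, 0], "dp": [0, -0.015, -0.175], "fingers": 0},
])

```text
clock: 5.55
eef_pos: [0.312, -0.2082, 0.2863]
tool_rot: [0.715, -0.699, 0.004, 0.0]
ft_force: [0.1, 0.2, -0.7]
width: -0.0001
```

Run:
```python
from h import *
import cv2
np.set_printoptions(precision=3,suppress=True,linewidth=200)
d=np.load("pics/top0.npy"); c=calibration("top")
v,u=np.mgrid[:400,:640]; P=np.stack([(u-c['cx'])/c['fx']*d,(v-c['cy'])/c['fy']*d,d],-1)-c['t']; W=P@c['R']
m=(d>0)&(W[...,2]<.6)
xs=np.arange(.3,.72,.03); ys=np.arange(-.12,-.66,-.03)
print("y  ",ys)
for x in xs[::-1]:
    print("%.2f"%x,[ "%3d"%(1000*W[...,2][k].max()) if (k:=m&(abs(W[...,0]-x)<.015)&(abs(W[...,1]-y)<.015)).any() else '--' for y in ys])
delta([.495,-.449,.22],yaw=0,tilt=0)
```

```text
y   [-0.12 -0.15 -0.18 -0.21 -0.24 -0.27 -0.3  -0.33 -0.36 -0.39 -0.42 -0.45 -0.48 -0.51 -0.54 -0.57 -0.6  -0.63 -0.66]
0.69 ['477', '408', '402', ' 27', '413', '  6', '  9', ' 15', ' 12', '144', ' 20', ' 19', ' 19', ' 22', ' 17', ' 16', ' 15', '146', '142']
0.66 ['415', '410', '405', '404', '409', '166', '163', '--', '--', '149', '165', '170', '165', '161', '--', '--', '162', '164', '164']
0.63 ['309', '309', '407', '411', '408', '178', '204', '180', '181', '180', '178', '179', '179', '179', '179', '178', '179', '205', '205']
0.60 ['299', '308', ' 39', ' 39', ' 16', '  9', '161', '168', ' 31', '138', '144', ' 68', ' 13', '163', ' 23', ' 60', '142', '143', ' 11']
0.57 [' 11', ' 16', ' 37', ' 41', ' 22', ' 11', ' 22', ' 34', ' 26', ' 14', '146', '145', '141', '134', '137', '145', '142', ' 11', '  8']
0.54 ['  9', ' 12', ' 59', ' 79', ' 55', '  9', ' 54', ' 80', ' 57', ' 19', ' 10', ' 47', '146', '144', '145', '137', ' 13', ' 24', '125']
0.51 [' 52', ' 14', ' 61', ' 77', ' 54', ' 12', ' 57', ' 80', ' 56', ' 11', ' 40', ' 59', ' 32', ' 11', ' 14', ' 18', '122', '131', '152']
0.48 [' 48'
[... 490 characters left out ...]
 47', ' 56', ' 62', ' 53', ' 15', ' 16', ' 93', '159']
0.36 [' 20', ' 10', ' 12', ' 10', ' 11', '  9', ' 12', ' 12', ' 17', ' 50', ' 83', ' 53', ' 51', ' 61', ' 55', ' 11', ' 12', ' 15', '131']
0.33 [' 11', ' 10', ' 12', ' 16', ' 14', ' 11', ' 21', ' 23', ' 19', ' 23', ' 24', ' 13', ' 11', '  9', ' 13', ' 13', ' 13', ' 11', ' 95']
0.30 [' 10', ' 10', '  6', '  8', '  7', ' 12', '  9', ' 13', '  6', '  8', '  8', '  9', '  8', ' 11', '  9', ' 10', ' 11', '  9', '  9']
t 5.55 tcp [ 0.312 -0.208  0.286] tip [ 0.312 -0.209  0.213] F [ 0.12  0.17 -0.72] w -9.025349271874451e-05 q [-0.78  0.01 -0.54  1.01 -0.    2.33]
goal [ 0.495 -0.449  0.293] dp [ 0.245 -0.177 -0.004] ang [-0.005 -0.006  0.023]
```

```bash
cat >> h.py <<'E'
def keydelta(zedge,key=(.495,-.449),off=.007,yaw=-15,tilt=25):
    y=np.deg2rad(yaw)
    tip=[key[0]+off*np.cos(y),key[1]+off*np.sin(y),zedge+.010*np.sin(np.deg2rad(tilt))]
    delta(tip,yaw=yaw,tilt=tilt)
E
python3 -c "
from h import *
keydelta(.14)"
```

```text
t 5.55 tcp [ 0.312  -0.2082  0.2863] tip [ 0.3124 -0.2087  0.2133] F [ 0.12  0.17 -0.72] w -9.025349271874451e-05 q [-0.78  0.01 -0.54  1.01 -0.    2.33]
goal [ 0.472  -0.4428  0.2104] dp [ 0.2378 -0.154   0.0783] ang [0.4273 0.0567 0.2816]
```

Emit:
carry_out([
  {"angular": [0.08, 0.01, 0.05], "dp": [0.025, -0.016, 0.004], "fingers": 0},
  {"angular": [0.16, 0.02, 0.1], "dp": [0.05, -0.032, 0.008], "fingers": 0},
  {"angular": [0.24, 0.03, 0.15], "dp": [0.075, -0.049, 0.012], "fingers": 0},
  {"angular": [0.32, 0.04, 0.21], "dp": [0.1, -0.065, 0.016], "fingers": 0},
  {"angular": [0.4, 0.053, 0.26], "dp": [0.125, -0.081, 0.02], "fingers": 0},
])

```text
clock: 5.97
eef_pos: [0.3973, -0.333, 0.2651]
tool_rot: [-0.603, 0.771, -0.163, 0.125]
ft_force: [0.5, 0.2, -0.3]
width: -0.0003
```

```bash
python3 -c "
from h import *
keydelta(.14)"
```

```text
t 5.9667 tcp [ 0.3973 -0.333   0.2651] tip [ 0.4257 -0.3403  0.1982] F [ 0.46  0.21 -0.31] w -0.0003279638213742763 q [-0.97  0.1  -0.59  0.57  0.27  2.46]
goal [ 0.472  -0.4428  0.2104] dp [ 0.0884 -0.0684  0.0901] ang [0.0223 0.0049 0.0184]
```

Emit:
carry_out([
  {"angular": [0.01, 0, 0.01], "dp": [0.022, -0.017, 0.015], "fingers": 0},
  {"angular": [0.02, 0, 0.015], "dp": [0.044, -0.034, 0.033], "fingers": 0},
  {"angular": [0.022, 0.005, 0.018], "dp": [0.066, -0.051, 0.06], "fingers": 0},
  {"angular": [0.022, 0.005, 0.018], "dp": [0.088, -0.068, 0.09], "fingers": 0},
  {"angular": [0.022, 0.005, 0.018], "dp": [0.088, -0.068, 0.09], "fingers": 0},
])

```text
clock: 6.38
eef_pos: [0.4722, -0.4435, 0.2034]
tool_rot: [-0.595, 0.775, -0.167, 0.13]
ft_force: [-2.0, 1.2, 0.5]
width: -0.0002
```

```bash
python3 -c "
from h import *
import cv2
for n in ('wrist','side','top'):
    p,d=read_camera(n); cv2.imwrite(f'pics/{n}9.png',p[:,:,::-1])
keydelta(.065)"
```

```text
t 6.5333 tcp [ 0.4706 -0.4399  0.2083] tip [ 0.5    -0.4476  0.1419] F [-0.12  0.88  0.21] w 8.86111452240159e-05 q [-0.97  0.38 -0.38  0.48  0.28  2.47]
goal [ 0.472  -0.4428  0.1354] dp [0.0026 0.0285 0.0671] ang [0.0067 0.0025 0.0024]
```

View pics/wrist9.png

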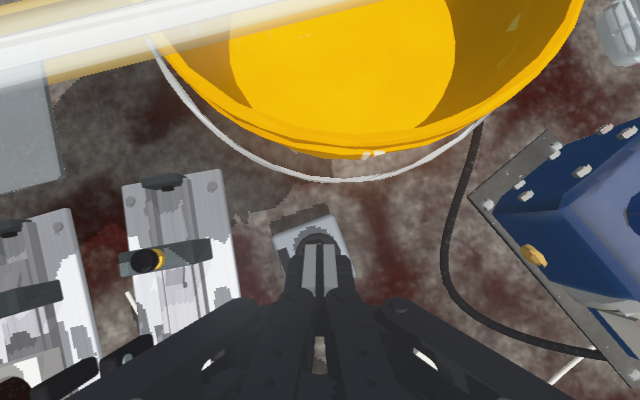

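View pics/side9.png

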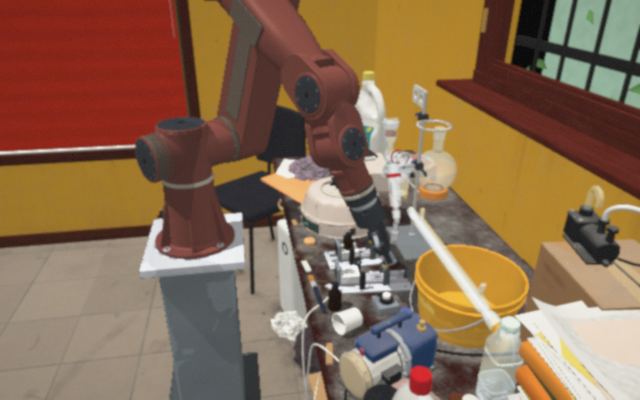

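Emit:
carry_out([
  {"angular": [0.003, 0, 0], "dp": [0.001, 0.009, 0.022], "fingers": 0},
  {"angular": [0.006, 0.002, 0.002], "dp": [0.0025, 0.019, 0.045], "fingers": 0},
  {"angular": [0.006, 0.002, 0.002], "dp": [0.0025, 0.0285, 0.067], "fingers": 0},
  {"angular": [0.006, 0.002, 0.002], "dp": [0.0025, 0.0285, 0.067], "fingers": 0},
])

```text
clock: 6.87
eef_pos: [0.4705, -0.4406, 0.1335]
tool_rot: [-0.595, 0.775, -0.17, 0.132]
ft_force: [-0.4, 1.4, -0.5]
width: 0.0001
```

```bash
python3 -c "
from h import *
import cv2
for n in ('wrist','side'):
    p,d=read_camera(n); cv2.imwrite(f'pics/{n}10.png',p[:,:,::-1])
cv2.imwrite('pics/side10.png',cv2.resize(p[240:330,330:450,::-1],None,fx=6,fy=6,interpolation=cv2.INTER_CUBIC))
keydelta(.045)"
```

```text
t 6.9667 tcp [ 0.472  -0.4426  0.1374] tip [ 0.5019 -0.4507  0.0713] F [ 0.7  -0.41 -0.34] w -6.564695279992908e-05 q [-0.98  0.47 -0.46  0.3   0.28  2.48]
goal [ 0.472  -0.4428  0.1154] dp [0.0002 0.0093 0.02  ] ang [-0.0007 -0.0006  0.0011]
```

View pics/wrist10.png

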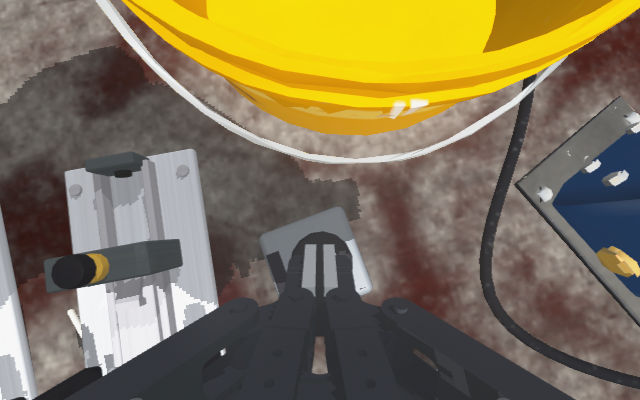

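View pics/side10.png

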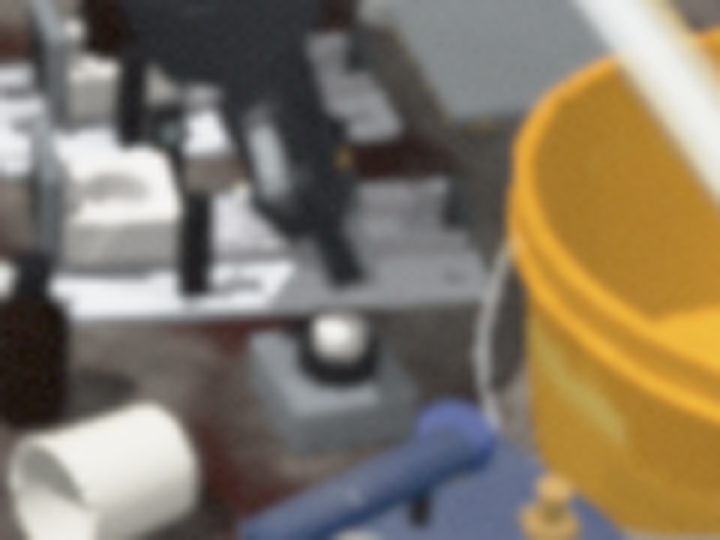

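Emit:
carry_out([
  {"angular": [0, 0, 0], "dp": [0, 0.004, 0.008], "fingers": 0},
  {"angular": [0, 0, 0], "dp": [0, 0.0085, 0.018], "fingers": 0},
  {"angular": [0, 0, 0], "dp": [0, 0.0085, 0.018], "fingers": 0},
])

```text
clock: 7.22
eef_pos: [0.4722, -0.4432, 0.1166]
tool_rot: [-0.595, 0.774, -0.173, 0.132]
ft_force: [-0.5, -0.5, 1.3]
width: 0.0
```

Emit:
carry_out([
  {"angular": [0, 0, 0], "dp": [0, 0.0012, 0.0025], "fingers": 0},
  {"angular": [0, 0, 0], "dp": [0, 0.0023, 0.005], "fingers": 0},
  {"angular": [0, 0, 0], "dp": [0, 0.0023, 0.005], "fingers": 0},
])

```text
clock: 7.47
eef_pos: [0.4726, -0.4436, 0.1115]
tool_rot: [-0.595, 0.774, -0.173, 0.132]
ft_force: [1.0, 0.5, 4.6]
width: -0.0003
```

```bash
python3 -c "
from h import *
keydelta(.0385)"
```

```text
t 7.4667 tcp [ 0.4726 -0.4436  0.1115] tip [ 0.5024 -0.4517  0.0454] F [1.01 0.45 4.58] w -0.0002675485032164311 q [-0.98  0.51 -0.48  0.24  0.28  2.48]
goal [ 0.472  -0.4428  0.1089] dp [-0.0006  0.0018  0.002 ] ang [-0.0017 -0.0014  0.0014]
```

Emit:
carry_out([
  {"angular": [0, 0, 0], "dp": [0, 0.0004, 0.0009], "fingers": 0},
  {"angular": [0, 0, 0], "dp": [0, 0.0008, 0.0018], "fingers": 0},
  {"angular": [0, 0, 0], "dp": [0, 0.0012, 0.0027], "fingers": 0},
])

```text
clock: 7.72
eef_pos: [0.4728, -0.4439, 0.11]
tool_rot: [-0.595, 0.774, -0.174, 0.132]
ft_force: [-13.9, 9.2, 31.5]
width: -0.0003
```

```bash
python3 -c "
from h import *
keydelta(.0385)"
```

```text
t 7.7167 tcp [ 0.4728 -0.4439  0.11  ] tip [ 0.5028 -0.452   0.0439] F [-13.87   9.18  31.48] w -0.00028050752957310834 q [-0.98  0.52 -0.48  0.23  0.28  2.48]
goal [ 0.472  -0.4428  0.1089] dp [-0.0008  0.0015  0.0005] ang [-0.0032 -0.0016  0.0015]
```

```bash
python3 -c "
from h import *
import cv2
p,d=read_camera('side'); 
cv2.imwrite('pics/side11.png',cv2.resize(p[255:325,350:450,::-1],None,fx=7,fy=7,interpolation=cv2.INTER_CUBIC))
print(ctrl.sense()['ft_force'])"
```

```text
[-11.75645783   7.78708836  26.3349759 ]
```

View pics/side11.png

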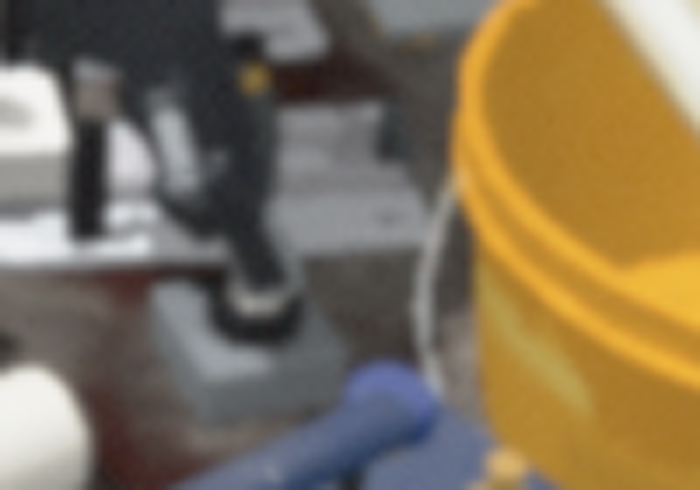

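Emit:
carry_out([
  {"angular": [0, 0, 0], "dp": [0, -0.003, -0.006], "fingers": 0},
  {"angular": [0, 0, 0], "dp": [0, -0.01, -0.022], "fingers": 0},
  {"angular": [0, 0, 0], "dp": [0, -0.025, -0.053], "fingers": 0},
  {"angular": [0, 0, 0], "dp": [0, -0.04, -0.085], "fingers": 0},
  {"angular": [0, 0, 0], "dp": [0, -0.055, -0.12], "fingers": 0},
])

```text
clock: 8.18
eef_pos: [0.471, -0.4422, 0.2406]
tool_rot: [-0.595, 0.774, -0.171, 0.132]
ft_force: [1.0, -0.9, 0.4]
width: -0.0001
```

Emit:
carry_out([
  {"angular": [0, 0, 0], "dp": [0, 0.03, -0.02], "fingers": 0},
  {"angular": [0, 0, 0], "dp": [0, 0.06, -0.04], "fingers": 0},
  {"angular": [0, 0, 0], "dp": [0, 0.08, -0.05], "fingers": 0},
  {"angular": [0, 0, 0], "dp": [0, 0.08, -0.05], "fingers": 0},
  {"angular": [0, 0, 0], "dp": [0, 0.08, -0.05], "fingers": 0},
])

```text
clock: 8.6
eef_pos: [0.3802, -0.4187, 0.2518]
tool_rot: [-0.594, 0.775, -0.173, 0.131]
ft_force: [0.2, 0.2, 0.0]
width: 0.0002
```

```bash
python3 -c "
from h import *
import cv2
p,d=read_camera('side'); 
cv2.imwrite('pics/side12.png',cv2.resize(p[215:335,300:440,::-1],None,fx=4.5,fy=4.5,interpolation=cv2.INTER_CUBIC))
p,d=read_camera('wrist'); cv2.imwrite('pics/wrist12.png',p[:,:,::-1])
s=ctrl.sense();print(s['clock'],s['eef_pos'],s['ft_force'],s['dq'])"
```

```text
8.7 [ 0.38138993 -0.41905032  0.25151693] [-0.48594576  0.23173537 -0.04568371] [ 0.01081952  0.01443219  0.00708958  0.00034523 -0.00013007 -0.00247553]
```

View pics/side12.png

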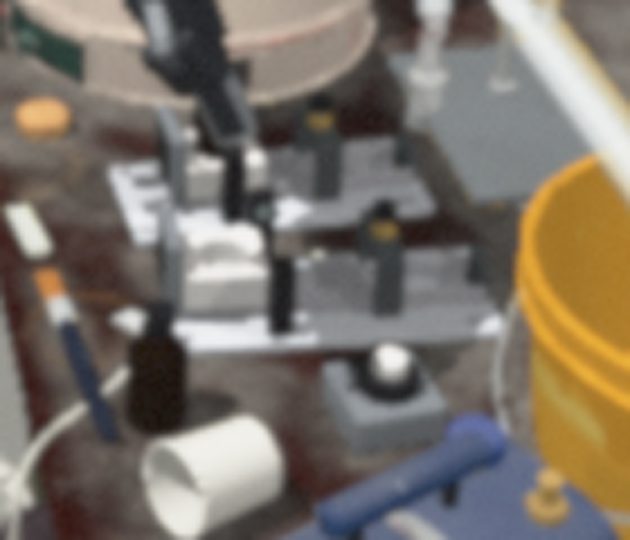

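View pics/wrist12.png

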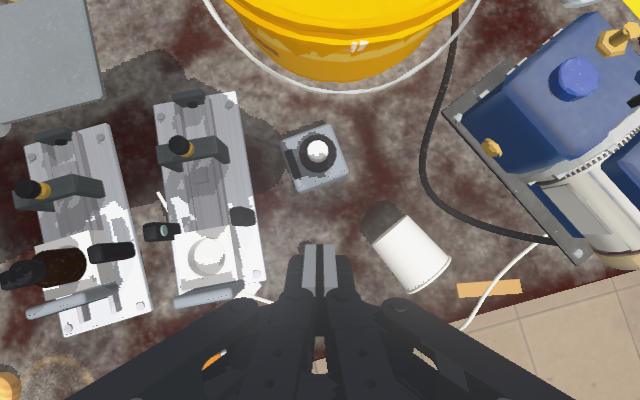

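```bash
python3 -c "
from station import ctrl
print(ctrl.job_done()); print(ctrl.sense()['clock'])"
```

```text
the job is handed in; nothing more can be done
None
the job is handed in; nothing more can be done
```

I carried out both steps and handed the job in at about 8.7 s. The hand-in gave no verdict.

- **Slide:** I pushed the loaded slide in with closed fingers until the end stop, where the force jumped from about 10 N to about 31 N (limit 60 N). I then backed off. The next wrist picture shows it resting in the middle position with the bottle between the posts.
- **Start key:** I pressed the key until it hit a hard stop. The wrist force was about 32 N upward (about 36 N in total). The side picture at that moment shows the key about flush with its collar.
- **Last pictures:** With the arm clear, the key is up, the loaded slide is still in the middle with its bottle, and the empty slide is out. The things standing around look unmoved. The wrist force was back to about 0.5 N.

I could not read the joint values, so slide position, pin down and key depth are judged from forces and pictures only. In the last side picture the gripper hides the bottle, so there it is confirmed only by the wrist picture. Nothing I checked failed. The measurements of the key's position and of the slide plate's front face differed by about 2 mm between views, within the calibration error.

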